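# Turn a wood specimen over against the turning fence

### The arm

A 6-joint arm with a two-finger parallel gripper is mounted at the origin on the work surface. World frame = base frame: x ahead of the robot, y to its left, z up, the work surface at z = 0. Lengths are in m, angles in rad, forces in N, time in s.
With the tool pointing down it reaches from about 0.4 to 0.925 m from the base axis. Payload 12.5 kg.
Tool frame: the origin (TCP) lies between the finger pads; the fingertips stand 14 mm ahead of it and the grasp point (between the pads) lies 5 mm behind it; z points along the fingers, y is the line along which they close (so a half turn about z gives the same grasp; the last joint's range is limited). The gripper opens to 95 mm and grips with 3 to 60 N. Pads are 20 mm wide; open, the fingers measure 119 mm over their backs; the gripper's body (75 mm by 180 mm) begins 59 mm behind the grasp point.
Start: joints at [-1.325, 0.491, 1.559, -0, 1.092, -0.106], TCP at [0.215, -0.587, 0.229] pointing down, gripper open.
Joint ranges: [-3.1, 3.1], [-0.84, 2.19], [0.05, 2.79], [-1.13, 4.28], [0.06, 2.93], [-2.69, 2.69]. Speed limits (rad/s): [2.22, 2.22, 2.79, 3.14, 3.14, 3.14].

### API

Orientations are given as a unit quaternion [x, y, z, w].
In Python, from plant import observe, cams, robot gives the robot as it stands.
- The arm moves only by the shell command python3 -m pendant 'ROWS' [FORCE]. ROWS is JSON, a list of rows, each a list of 3 entries, a list of its own where there are three numbers: the finger opening in cm, from 0 to 9.51, then the shift along the tool's x, y, z in cm, then the turn about the tool's z in rad. In form: [[fingers, [x, y, z], yaw], ...]. A call has 1 to 20 rows; each row is the pose to reach, as a shift and turn from the pose commanded when the call began, along the tool's axes at that moment; what a row does not reach only later rows make up. A row lasts 1/12 s, in which the tool goes at most 41.7 mm and 7.16 degrees, less where a joint would pass 70% of its speed; a pose out of reach is approached as far as the arm can. A call with a gripper value outside its range is refused whole. The fingers move at their own pace and stop on an object; FORCE is the grip in N (left out, the last holds). Time passes only in rows, so rows that repeat a pose let the fingers close. It gives the time, the measured TCP pose, the force, the opening and the grip force at its end, in the units of the state.
- observe(): the state, without advancing time (a new reading comes with each control period).
- cams.camera(name): name is "side" or "top"; returns the picture (400x640x3 uint8, red, green, blue); there is no depth.
- cams.camera_info(name): a dict with "vertical_fov" (degrees; the focal length in pixels is half the picture's height over the tangent of half this angle, whatever the lens; pixels are square), "cx", "cy" (the principal point, pixels), "dist_coeffs" ([k1, k2, p1, p2, k3] as OpenCV has them; the pictures are not rectified), "extrinsics" (4x4, takes a point from camera to world coordinates). Camera axes: x right, y down, z forward; pixel columns grow to the right and rows downward; lengths in m; the calibration is good to about 2 mm. A picture is of the moment at which its call begins. camera_info takes no time and is no camera call.
- robot.sign_off(): hands the job in; it is judged then, once.
The state is a dict: "clock": time; "joints": joint angles; "joint_vel": joint speeds; "tau": joint torques, N m; "ee_pos": TCP position; "orientation": TCP orientation; "force": force on the tool from outside, world axes, zero at the start; "wrist_torque": the same for the moment, N m; "opening": finger opening in m; "grasp_force": force on a finger pad.
Only numpy, scipy, OpenCV 4.12 (cv2) and the standard library are available. Lean on these libraries where they do the work, as an engineer would, in place of code of your own. Each camera call takes 0.05 s, during which the arm holds its last target. There are 200 camera calls.

### The job

The wood specimen lying metal side up in front of the white fence has to be turned over, ready for inspection. Without picking it up, push it along the bench against the fence until it tips up and leans there, then push its raised end back off the fence so that it falls over towards the side it came from, and leave it lying flat on the bench in front of the fence, wood side up. Do not disturb the other things on the bench.

Things in the scene. Friction and masses are not known exactly. Their poses are not given: they have to be found in the camera images.
- mount: the specimen to turn: a loose flat block, 100 (its x) by 70 (y) by 12 mm (z), about 0.11 kg: an 8 mm wood section with dark growth-ring stripes glued on a 4 mm bare aluminium plate. Origin at the centre of the wood face, underneath at the start; z points out of the metal face: up at the start, down at the end. It starts with a 70 mm end towards the fence, up to 17 degrees askew
- mount_center (a point): centre of the specimen, half-way through its thickness; it starts about 90 to 125 mm before the foot of the fence's face
- mount_end_a (a point): middle of one 70 mm short end of the specimen (50 mm from its centre along its +x, the end that starts nearer the fence), half-way through its thickness
- mount_end_b (a point): middle of the opposite short end (its -x end, which starts farther from the fence), half-way through its thickness
- fence: white plastic turning fence, fixed to the bench, 160 mm wide (its y), 60 mm high; the specimen lies on its -x side. Origin at bench level straight under the top edge. The hollow front face climbs from the foot (x -45, z 0) to (-27, 15), (-14.5, 30), (-5.5, 45) and the top edge (0, 60) mm. The wall is 4 mm thick; behind it a flange and ribs reach to x = +28 mm, lower than 35 mm
- fence_edge (a point): middle of the fence's top edge, 60 mm above the bench. A specimen pushed square against the fence by its far end (under 15 N) slides up the face until it leans on this edge about 50 to 55 degrees steep, its lower end at the foot, and stays there when let go; its upper end then stands 10 to 20 mm beyond the edge, 75 to 90 mm above the bench, and can be pushed back from behind
- spare_mount: bystander: a second specimen of the same kind that already lies wood side up, to one side of the work; origin at the centre of its underside; 100 x 70 x 12 mm
- jar: bystander: closed jar 48 mm across, 60 mm high, to the other side of the work; origin under its centre
- loupe: bystander: bare metal eyepiece loupe 38 mm across, 30 mm high, standing beside one end of the fence; origin under its centre
- disc: bystander: tree disc 116 mm across, 22 mm high, at the far left; origin under its centre
- small_disc: bystander: tree disc 72 mm across, 30 mm high, beyond the fence; origin under its centre
- brush: bystander: flat brush lying at the near left; origin under its middle
- dish: bystander: glass dish 90 mm across, 16 mm high, at the far right; origin under its centre
Things that resemble listed ones, but are neither listed nor needed, are in the scene too. What is shaped like the mount but green or purple is not meant.

How it is judged:
By the outcome, as a careful person would: the job done as asked, in the order asked, and still so for the second after the job is handed in, with the robot touching nothing.
It also fails if it takes over 54 s, if anything falls off the work surface, if the arm or the gripper's body presses on something with over 40 N, if the wrist force passes 120 N, or if a joint passes its speed limit or range.

## Working session

There is one attempt and no reset: what is moved stays moved. The work goes in short steps, Python scripts to look and compute and a shell command to move; the robot and the scene stay as the last step left them, time stands still between calls to the robot, and variables do not carry over. Pictures are saved under pics/ and viewed, at most 10 in all, crops included, and the job is handed in when it is done.

```bash
ls; mkdir -p pics
python3 - <<'E'
from plant import observe,cams,robot
import cv2
for n in("top","side"):
    i=cams.camera(n); cv2.imwrite(f"pics/{n}0.png",i[:,:,::-1]); print(n,cams.camera_info(n))
s=observe();print(s)
E
```

```text
pics
top {'vertical_fov': 46.179673408217056, 'cx': 312.4907155025214, 'cy': 194.83241329302533, 'dist_coeffs': array([-0.01142071,  0.        ,  0.        ,  0.        ,  0.        ]), 'extrinsics': array([[-0.02956759, -0.98857962,  0.14777043,  0.32167404],
       [-0.999502  ,  0.0308713 ,  0.00653629,  0.01995307],
       [-0.0110235 , -0.14750357, -0.98900009,  1.49104771],
       [ 0.        ,  0.        ,  0.        ,  1.        ]])}
side {'vertical_fov': 57.70355242839437, 'cx': 319.29605522526776, 'cy': 204.41739040783574, 'dist_coeffs': array([-0.08001064,  0.        ,  0.        ,  0.        ,  0.        ]), 'extrinsics': array([[-0.77533871, -0.46233727,  0.43022567,  0.11948789],
       [-0.63143731,  0.55489049, -0.54164884,  0.54010596],
       [ 0.01169631, -0.69162185, -0.72216508,  0.77512084],
       [ 0.        ,  0.        ,  0.        ,  1.        ]])}
{'clock': 0.1, 'joints': array([-1.32460370e+00,  4.91509583e-01,  1.55937890e+00,  3.48316597e-06,
        1.09165172e+00, -1.05598322e-01]), 'joint_vel': array([-0.00018105, -0.0008536 , -0.00113617, -0.00027506, -0.0018844 ,
        0.00047288]), 'tau': array([ 3.01991458e-03, -6.13623762e+01, -2.58606827e+01,  6.94253272e-02,
        4.69738967e-02, -7.41644953e-05]), 'ee_pos': array([ 0.21534036, -0.58653575,  0.22811707]), 'orientation': array([ 9.84570265e-01,  1.74989055e-01, -3.17362450e-05, -4.72711979e-04]), 'force': array([0.66852124, 0.42293886, 0.07340322]), 'wrist_torque': array([-0.00864984,  0.0284088 ,  0.00105537]), 'grasp_force': 0.0, 'opening': 0.09528384016117293}
```

View pics/top0.png

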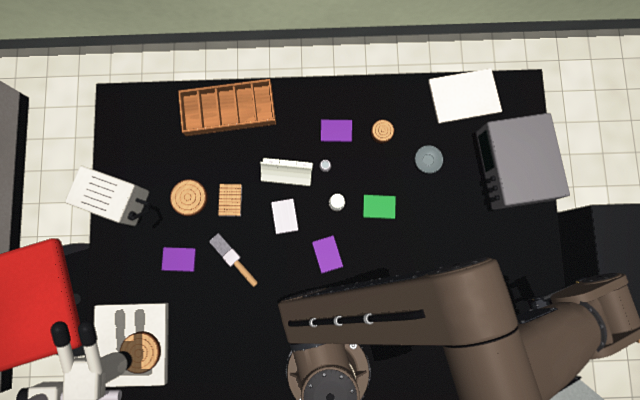

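View pics/side0.png

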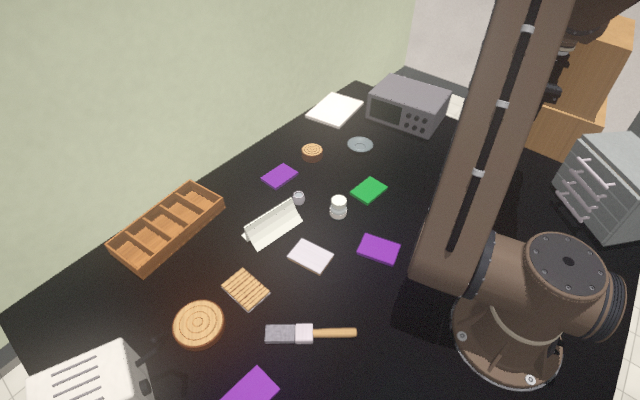

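The top view shows the pale metal-faced block at (285,216), directly in front of the white fence at (287,171). Also visible are the spare, stripes up, at (230,200), the jar at (337,202) and the loupe at (325,165). Mount candidates are the pale block (285,216), the purple blocks (327,254), (178,259) and (336,130), the green block (380,207) and the spare (230,200). Only the pale block is metal side up in front of the fence. I'll measure it and confirm it in a crop.

```bash
cat > h.py <<'E'
import numpy as np,cv2
from plant import observe,cams,robot
def K(n):
    c=cams.camera_info(n); f=200/np.tan(np.radians(c["vertical_fov"]/2))
    return np.array([[f,0,c["cx"]],[0,f,c["cy"]],[0,0,1]]),c["dist_coeffs"],c["extrinsics"]
def ray(n,p,z):
    k,d,E=K(n); u=cv2.undistortPoints(np.float64(p).reshape(-1,1,2),k,d)[:,0]
    r=np.c_[u,np.ones(len(u))]@E[:3,:3].T; o=E[:3,3]
    return o+r*((z-o[2])/r[:,2])[:,None]
def proj(n,P):
    k,d,E=K(n); R=E[:3,:3].T
    return cv2.projectPoints(np.float64(P).reshape(-1,1,3),cv2.Rodrigues(R)[0],-R@E[:3,3],k,d)[0][:,0]
def pale(im,lo=150):
    return ((im.min(2)>lo)).astype(np.uint8)*255
def blob(m,p):
    cs,_=cv2.findContours(m,cv2.RETR_EXTERNAL,cv2.CHAIN_APPROX_NONE)
    return max(cs,key=lambda c:cv2.pointPolygonTest(c,p,True))
E
python3 - <<'E'
from h import *
t=cv2.imread("pics/top0.png");s=cv2.imread("pics/side0.png")
for n,im,pm,pf in(("top",t,(285,216),(287,171)),("side",s,(310,256),(275,225))):
    for lo in(100,150):
        m=pale(im,lo)
        c=blob(m,pm); w=ray(n,c,.012)[:,:2]*1000
        r=cv2.minAreaRect(w.astype(np.float32)); print(n,lo,"mount",np.round(r[0],1),np.round(r[1],1),round(r[2],1))
        c=blob(m,pf); print(" fence px",cv2.approxPolyDP(c,3,True)[:,0].tolist())
a=cv2.resize(t[140:250,210:360],None,fx=4,fy=4,interpolation=2)
b=cv2.resize(s[180:280,220:360],(600,428)) [:, :]
cv2.imwrite("pics/c0.png",np.vstack([a[:,:600],b])[:,:] if 0 else cv2.resize(np.hstack([a,cv2.copyMakeBorder(b,0,a.shape[0]-428,0,0,0)]),(800,293)))
E
```

```text
top 100 mount [478.6 121. ] [102.7  72. ] 7.7
 fence px [[260, 162], [261, 180], [310, 184], [311, 162], [269, 158]]
top 150 mount [478.3 121.2] [101.2  70.5] 7.7
 fence px [[260, 162], [261, 180], [309, 185], [312, 163], [266, 158]]
side 100 mount [479.2 122.4] [104.5  76.2] 7.6
 fence px [[301, 191], [295, 191], [243, 227], [241, 235], [251, 241], [257, 252], [302, 221], [294, 205], [303, 203]]
side 150 mount [479.1 122.7] [101.6  71. ] 7.6
 fence px [[302, 192], [294, 192], [293, 201], [290, 197], [245, 225], [241, 235], [258, 251], [302, 219], [293, 201], [301, 201]]
```

View pics/c0.png

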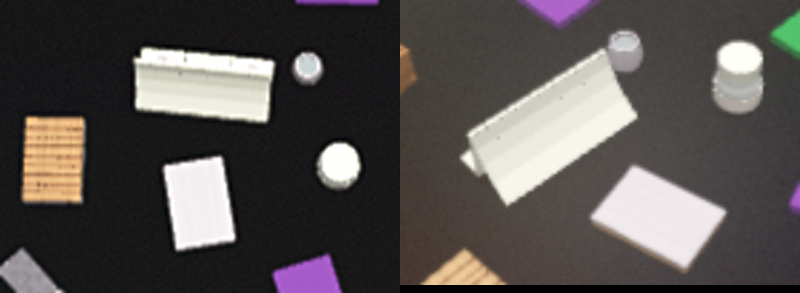

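The crop confirms the pale-topped block with wood underneath, in front of the fence. Now I'll get the fence pose from its foot and top-edge corners.

Run:
```python
from h import *
def line(n,a,b,z):
    w=ray(n,[a,b],z)*1000; d=w[1]-w[0]; print(n,z,np.round(w[:,:2],1).tolist(),"len %.0f"%np.hypot(*d[:2]),"normal deg %.1f"%(np.degrees(np.arctan2(d[0],-d[1]))), "mid",np.round(w.mean(0)[:2],1))
line("top",(260.5,180.5),(310,185.5),0)
line("top",(261,162),(312.2,163.6),.06)
line("side",(258,252),(302.5,220.5),0)
line("side",(243,227),(291,197.),.06)
t=cv2.imread("pics/top0.png");s=cv2.imread("pics/side0.png")
a=cv2.resize(t[150:192,250:320],(800,480),interpolation=2)
b=cv2.resize(s[185:257,235:310],(583,560),interpolation=2)
cv2.imwrite("pics/f0.png",a)
for nm,p,z in (("loupe",(325,165),.03),("jar",(337,202),.06),("spare",(230,200),.012)): print(nm,np.round(ray("top",[p],z)*1000))
```

```text
top 0 [[596.5, 196.4], [575.1, 36.9]] len 161 normal deg -7.6 mid [585.8 116.7]
top 0.06 [[644.1, 187.0], [633.9, 27.4]] len 160 normal deg -3.7 mid [639.  107.2]
side 0 [[595.7, 196.2], [578.0, 38.2]] len 159 normal deg -6.4 mid [586.8 117.2]
side 0.06 [[645.6, 192.0], [624.0, 32.0]] len 161 normal deg -7.7 mid [634.8 112. ]
loupe [[635. -13.  30.]]
jar [[511. -45.  60.]]
spare [[534. 293.  12.]]
```

View pics/f0.png

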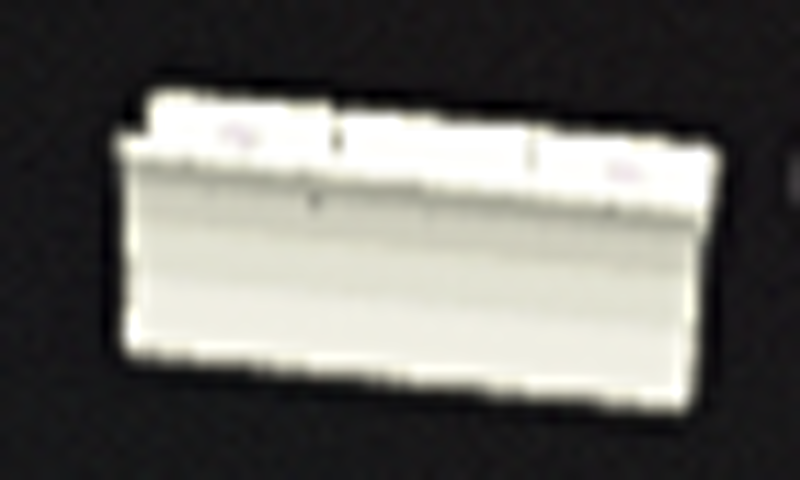

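```bash
cat >> h.py <<'E'
from scipy.spatial.transform import Rotation as Ro
A=np.radians(-7.3); N=np.array([np.cos(A),np.sin(A),0]); T=np.array([-np.sin(A),np.cos(A),0]); F=np.array([.5863,.117,0])
def go(n,t,tip):  # mm relative to the fence foot; prints shift in tool cm and yaw
    s=observe(); R=Ro.from_quat(s["orientation"]).as_matrix()
    P=F+n/1e3*N+t/1e3*T+[0,0,tip/1e3+.014]
    x=R[:,0]; yaw=(np.arctan2(x[1],x[0])-A)
    print((n,t,tip),"shift cm",np.round(R.T@(P-s["ee_pos"])*100,2),"yaw",round(yaw,3))
def where():
    s=observe(); d=s["ee_pos"]-F; print("t=%.2f n=%.1f t=%.1f tip=%.1f"%(s["clock"],d@N*1e3,d@T*1e3,s["ee_pos"][2]*1e3-14),"F",np.round(s["force"],1),"open",round(s["opening"],4))
E
python3 - <<'E'
from h import *
where()
go(-90,-300,215);go(-195,-10,215);go(-195,-10,60)
E
```

```text
t=0.10 n=-278.6 t=-745.0 tip=214.1 F [0.7 0.4 0.1] open 0.0953
(-90, -300, 215) shift cm [ 37.25 -30.79  -0.06] yaw 0.479
(-195, -10, 215) shift cm [ 4.130e+01 -6.137e+01 -3.000e-02] yaw 0.479
(-195, -10, 60) shift cm [ 41.3  -61.35  15.47] yaw 0.479
```

```bash
python3 -m pendant '[[3.5,[12,-10,0],0.16],[3.5,[24,-20,0],0.32],[3.5,[37.2,-30.8,0],0.479],[3.5,[37.2,-30.8,0],0.479],[3.5,[37.2,-30.8,0],0.479],[3.5,[37.2,-30.8,0],0.479],[3.5,[37.2,-30.8,0],0.479],[3.5,[37.2,-30.8,0],0.479],[3.5,[37.2,-30.8,0],0.479],[3.5,[37.2,-30.8,0],0.479],[3.5,[37.2,-30.8,0],0.479],[3.5,[37.2,-30.8,0],0.479],[3.5,[37.2,-30.8,0],0.479],[3.5,[37.2,-30.8,0],0.479],[3.5,[37.2,-30.8,0],0.479],[3.5,[37.2,-30.8,0],0.479]]'
python3 - <<'E'
from h import *
where()
go(-195,-10,150);go(-195,-10,4)
E
```

```text
clock: 1.43
ee_pos: [0.4581, -0.1702, 0.2285]
orientation: [0.998, -0.064, -0.0, 0.0]
force: [0.2, -0.2, -0.1]
opening: 0.035
grasp_force: 0.0
t=1.43 n=-90.7 t=-301.2 tip=214.5 F [ 0.2 -0.2 -0.1] open 0.035
(-195, -10, 150) shift cm [-10.45 -29.11   6.45] yaw -0.001
(-195, -10, 4) shift cm [-10.45 -29.11  21.05] yaw -0.001
```

```bash
python3 -m pendant '[[3.5,[-10.4,-29,0],0],[3.5,[-10.4,-29,0],0],[3.5,[-10.4,-29,0],0],[3.5,[-10.4,-29,0],0],[3.5,[-10.4,-29,0],0],[3.5,[-10.4,-29,0],0],[3.5,[-10.4,-29,0],0],[3.5,[-10.4,-29,0],0],[3.5,[-10.4,-29,0],0],[3.5,[-10.4,-29,10],0],[3.5,[-10.4,-29,15],0],[3.5,[-10.4,-29,18],0],[3.5,[-10.4,-29,19],0],[3.5,[-10.4,-29,20],0],[3.5,[-10.4,-29,20.5],0],[3.5,[-10.4,-29,20.9],0],[3.5,[-10.4,-29,20.9],0],[3.5,[-10.4,-29,20.9],0]]'
python3 - <<'E'
from h import *
where()
go(-165,-10,4);go(-100,-10,4)
E
```

```text
clock: 2.93
ee_pos: [0.393, 0.1311, 0.0211]
orientation: [0.998, -0.064, 0.001, -0.0]
force: [0.3, 0.1, 0.5]
opening: 0.0349
grasp_force: 0.0
t=2.93 n=-193.5 t=-10.5 tip=7.1 F [0.3 0.1 0.5] open 0.0349
(-165, -10, 4) shift cm [ 2.85 -0.06  0.32] yaw -0.0
(-100, -10, 4) shift cm [ 9.35 -0.06  0.33] yaw -0.0
```

```bash
python3 -m pendant '[[3.5,[0,0,0.2],0],[3.5,[0.5,0,0.2],0],[3.5,[1,0,0.2],0],[3.5,[1.5,0,0.2],0],[3.5,[2,0,0.2],0],[3.5,[2.5,0,0.2],0],[3.5,[3,0,0.2],0],[3.5,[3.5,0,0.2],0],[3.5,[4,0,0.2],0],[3.5,[4.5,0,0.2],0],[3.5,[5,0,0.2],0],[3.5,[5.5,0,0.2],0],[3.5,[6,0,0.2],0],[3.5,[6.5,0,0.2],0],[3.5,[7,0,0.2],0],[3.5,[7,0,0.2],0],[3.5,[7,0,0.2],0]]'
python3 - <<'E'
from h import *
where()
s=cams.camera("side");t=cams.camera("top")
m=pale(t)
cv2.imwrite("pics/p1.png",np.vstack([cv2.resize(x,(600,300),interpolation=2) for x in(t[140:240,200:400,::-1],s[160:310,190:490,::-1])]))
go(-20,-10,4)
E
```

```text
clock: 4.35
ee_pos: [0.4618, 0.1225, 0.0176]
orientation: [0.998, -0.064, 0.0, 0.0]
force: [-1.0, 0.3, 0.6]
opening: 0.0349
grasp_force: 0.0
t=4.35 n=-124.2 t=-10.4 tip=3.6 F [-1.   0.3  0.6] open 0.0349
(-20, -10, 4) shift cm [10.46 -0.04 -0.04] yaw 0.0
```

View pics/p1.png

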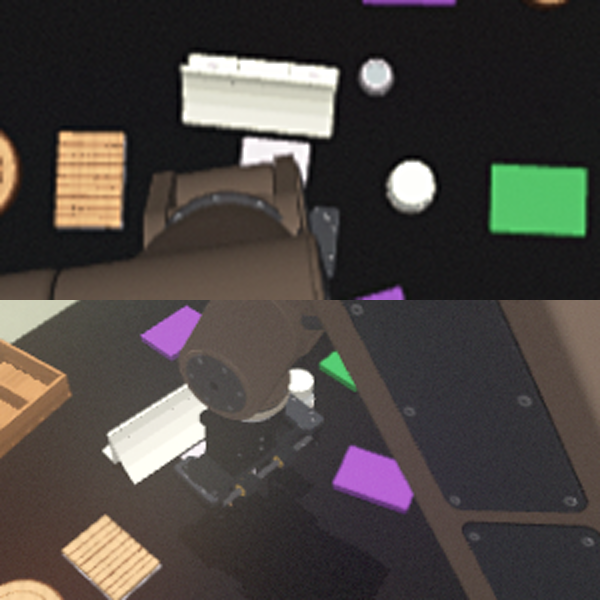

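The mount is now square to the fence (far edge runs (243,137)–(310,143) in the crop, parallel to the foot) but sits about 10 mm further right than the tool. I'll back off, shift the tool over, and push on.

```bash
python3 -m pendant '[[3.5,[-0.6,0,0],0],[3.5,[-0.6,0.9,0],0],[3.5,[-0.6,0.9,0],0],[3.5,[0,0.9,0],0],[3.5,[0.4,0.9,0],0],[3.5,[0.8,0.9,0],0],[3.5,[1.2,0.9,0],0],[3.5,[1.6,0.9,0],0],[3.5,[2,0.9,0],0],[3.5,[2.4,0.9,0],0],[3.5,[2.8,0.9,0],0],[3.5,[3.2,0.9,0],0],[3.5,[3.6,0.9,0],0],[3.5,[4,0.9,0],0],[3.5,[4.4,0.9,0],0],[3.5,[4.8,0.9,0],0],[3.5,[5.2,0.9,0],0],[3.5,[5.6,0.9,0],0],[3.5,[6,0.9,0],0],[3.5,[6.4,0.9,0],0]]'
python3 - <<'E'
from h import *
where()
s=cams.camera("side");t=cams.camera("top")
cv2.imwrite("pics/p2.png",np.vstack([cv2.resize(x,(600,300),interpolation=2) for x in(t[140:240,200:400,::-1],s[160:310,190:490,::-1])]))
go(-20,-20,4)
E
```

```text
clock: 6.12
ee_pos: [0.5241, 0.1054, 0.0175]
orientation: [0.998, -0.064, -0.0, 0.0]
force: [-2.4, 0.5, -1.3]
opening: 0.0349
grasp_force: 1.4
t=6.12 n=-60.2 t=-19.4 tip=3.5 F [-2.4  0.5 -1.3] open 0.0349
(-20, -20, 4) shift cm [ 3.96  0.07 -0.03] yaw 0.0
```

View pics/p2.png

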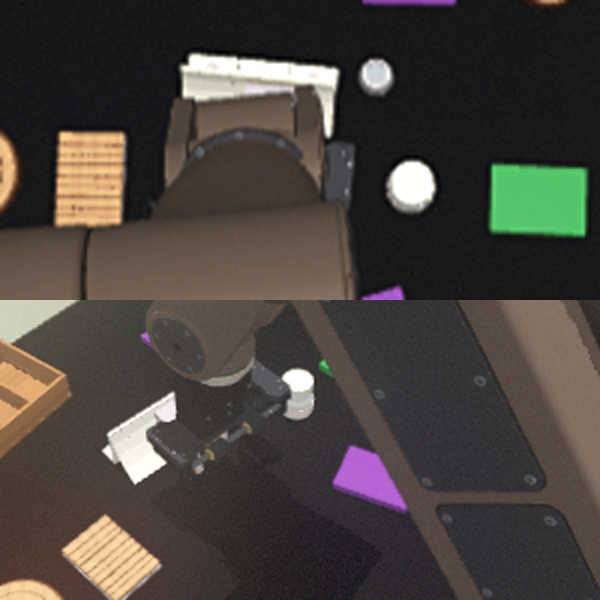

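The specimen is riding up the fence face (pale tip near (265,88) in the crop) at low force. I'll continue.

```bash
python3 -m pendant '[[3.5,[0.3,0,0],0],[3.5,[0.6,0,0],0],[3.5,[0.9,0,0],0],[3.5,[1.2,0,0],0],[3.5,[1.5,0,0],0],[3.5,[1.8,0,0],0],[3.5,[2.1,0,0],0],[3.5,[2.4,0,0],0],[3.5,[2.7,0,0],0],[3.5,[3,0,0],0],[3.5,[3.2,0,0],0],[3.5,[3.4,0,0],0],[3.5,[3.4,0,0],0]]'
python3 - <<'E'
from h import *
where()
E
```

```text
clock: 7.3
ee_pos: [0.558, 0.1012, 0.0176]
orientation: [0.998, -0.064, 0.0, 0.0]
force: [-0.0, 1.0, -0.3]
opening: 0.035
grasp_force: 0.1
t=7.30 n=-26.0 t=-19.3 tip=3.6 F [-0.   1.  -0.3] open 0.035
```

```bash
python3 -m pendant '[[3.5,[0.2,0,0],0],[3.5,[0.4,0,0],0],[3.5,[0.4,0,0],0]]'; python3 -m pendant '[[3.5,[0.2,0,0],0],[3.5,[0.2,0,0],0]]'
python3 - <<'E'
from h import *
where()
E
```

```text
clock: 7.55
ee_pos: [0.562, 0.1006, 0.0176]
orientation: [0.998, -0.064, 0.0, 0.0]
force: [-0.1, 0.8, -0.0]
opening: 0.0345
grasp_force: 0.2
clock: 7.72
ee_pos: [0.5638, 0.1004, 0.0176]
orientation: [0.998, -0.064, 0.0, 0.0]
force: [-0.5, -0.5, -1.3]
opening: 0.0346
grasp_force: 0.3
t=7.72 n=-20.2 t=-19.3 tip=3.6 F [-0.5 -0.5 -1.3] open 0.0346
```

Now back off straight along −n, rise, and look.

```bash
python3 -m pendant '[[3.5,[-0.5,0,0],0],[3.5,[-1.5,0,0],0],[3.5,[-4,0,0],0],[3.5,[-6,0,0],0],[3.5,[-9,0,-4],0],[3.5,[-12,0,-8],0],[3.5,[-14,0,-12],0],[3.5,[-14,0,-16],0],[3.5,[-14,0,-18],0],[3.5,[-14,0,-18],0]]'
python3 - <<'E'
from h import *
where()
s=cams.camera("side");t=cams.camera("top")
cv2.imwrite("pics/p3.png",np.vstack([cv2.resize(x,(600,300),interpolation=2) for x in(t[130:230,200:400,::-1],s[160:310,190:490,::-1])]))
E
```

```text
clock: 8.55
ee_pos: [0.4251, 0.1187, 0.2033]
orientation: [0.998, -0.063, 0.005, -0.001]
force: [0.6, 0.0, 0.4]
opening: 0.035
grasp_force: 0.0
t=8.55 n=-160.1 t=-18.8 tip=189.3 F [0.6 0.  0.4] open 0.035
```

View pics/p3.png

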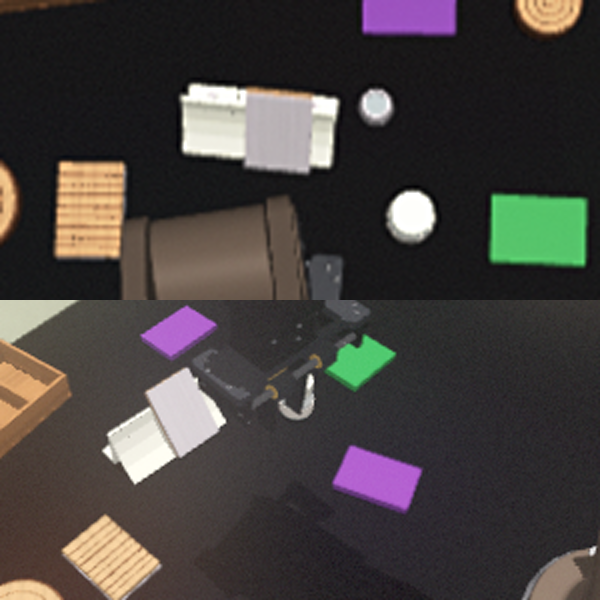

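The specimen leans on the fence edge, with its upper end at crop (247–312, 92) in the top view. I'll locate that end and route the tool behind the fence.

Run:
```python
from h import *
for w in (ray("top",[(282.3,161),(304,162)],.087)-F,ray("top",[(282,186),(302.5,187.5)],.007)-F): print(np.round(np.c_[w@N,w@T]*1000,1).tolist())
go(-160,-22,189);go(105,-22,189);go(105,-22,67)
```

```text
[[52.1, 8.2], [55.3, -58.3]]
[[-12.3, 8.3], [-10.9, -57.8]]
(-160, -22, 189) shift cm [ 0.09  0.28 -0.43] yaw 0.001
(105, -22, 189) shift cm [26.59  0.29 -0.34] yaw 0.001
(105, -22, 67) shift cm [26.55  0.3  11.86] yaw 0.001
```

```bash
python3 -m pendant '[[3.5,[4,0.6,0],0],[3.5,[8,0.6,0],0],[3.5,[12,0.6,0],0],[3.5,[16,0.6,0],0],[3.5,[20,0.6,0],0],[3.5,[24,0.6,0],0],[3.5,[26.5,0.6,0],0],[3.5,[26.5,0.6,0],0],[3.5,[26.5,0.6,0],0],[3.5,[26.5,0.6,4],0],[3.5,[26.5,0.6,7],0],[3.5,[26.5,0.6,9],0],[3.5,[26.5,0.6,10],0],[3.5,[26.5,0.6,11],0],[3.5,[26.5,0.6,11.5],0],[3.5,[26.5,0.6,11.5],0],[3.5,[26.5,0.6,11.5],0],[3.5,[26.5,0.6,11.5],0]]'
python3 - <<'E'
from h import *
where(); go(-25,-25,67)
E
```

```text
clock: 10.15
ee_pos: [0.6872, 0.0787, 0.0838]
orientation: [0.998, -0.064, 0.001, -0.0]
force: [-0.5, 0.7, 1.4]
opening: 0.0349
grasp_force: 0.0
t=10.15 n=105.0 t=-25.2 tip=69.8 F [-0.5  0.7  1.4] open 0.0349
(-25, -25, 67) shift cm [-13.    -0.02   0.26] yaw 0.0
```

```bash
python3 -m pendant '[[3.5,[-1,0,0],0],[3.5,[-2,0,0],0],[3.5,[-3,0,0],0],[3.5,[-3.8,0,-0.1],0],[3.5,[-4.6,0,-0.3],0],[3.5,[-5.4,0,-0.5],0],[3.5,[-6.2,0,-0.6],0],[3.5,[-7,0,-0.7],0],[3.5,[-7.8,0,-0.8],0],[3.5,[-8.6,0,-0.9],0],[3.5,[-9.4,0,-1],0],[3.5,[-10.2,0,-1],0],[3.5,[-11,0,-1],0],[3.5,[-11.8,0,-1],0],[3.5,[-12.4,0,-1],0],[3.5,[-13,0,-1],0],[3.5,[-13,0,-1],0],[3.5,[-13,0,-1],0]]'
python3 - <<'E'
from h import *
where()
s=cams.camera("side");t=cams.camera("top")
cv2.imwrite("pics/p4.png",np.vstack([cv2.resize(x,(600,300),interpolation=2) for x in(t[130:230,200:400,::-1],s[160:310,190:490,::-1])]))
E
```

```text
clock: 11.65
ee_pos: [0.5578, 0.0951, 0.0927]
orientation: [0.998, -0.064, 0.0, 0.0]
force: [1.0, 0.1, 0.4]
opening: 0.035
grasp_force: 0.0
t=11.65 n=-25.4 t=-25.3 tip=78.7 F [1.  0.1 0.4] open 0.035
```

View pics/p4.png

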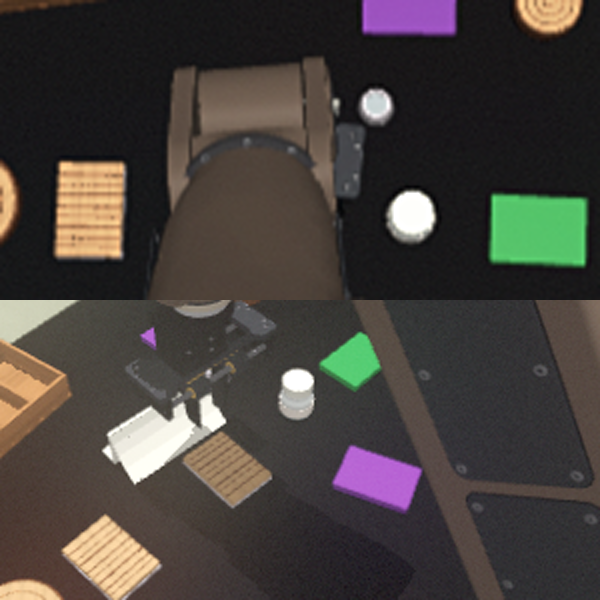

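The specimen is down with stripes up at about (228,468) in the crop, in front of the fence. I'll retreat upward and verify that it lies flat and clear.

```bash
python3 -m pendant '[[3.5,[0,0,-3],0],[3.5,[0,0,-7],0],[3.5,[0,0,-10],0],[3.5,[0,4,-10],0],[3.5,[0,8,-10],0],[3.5,[0,12,-10],0],[3.5,[0,16,-10],0],[3.5,[0,20,-10],0],[3.5,[0,24,-10],0],[3.5,[0,27,-10],0],[3.5,[0,28,-10],0],[3.5,[0,28,-10],0],[3.5,[0,28,-10],0],[3.5,[0,28,-10],0]]'
python3 - <<'E'
from h import *
where()
s=cams.camera("side");t=cams.camera("top")
for n,im,z in(("top",t,.012),("side",s,.012)):
    h=cv2.cvtColor(im,cv2.COLOR_RGB2HSV); m=((h[...,0]<22)&(h[...,1]>70)&(h[...,2]>70)).astype(np.uint8)*255
    m=cv2.morphologyEx(m,cv2.MORPH_CLOSE,np.ones((5,5)))
    c=blob(m,tuple(map(float,proj(n,F-.06*N-.025*T+[0,0,.012])[0])))
    w=ray(n,c,z)-F; r=cv2.minAreaRect((np.c_[w@N,w@T]*1000).astype(np.float32)); print(n,np.round(r[0],1),np.round(r[1],1),round(r[2],1))
cv2.imwrite("pics/p5.png",np.vstack([cv2.resize(x,(600,300),interpolation=2) for x in(t[110:270,150:470,::-1],s[140:340,140:540,::-1])]))
E
```

```text
clock: 12.92
ee_pos: [0.5225, -0.1814, 0.1926]
orientation: [0.998, -0.063, -0.0, -0.0]
force: [0.2, 0.3, -0.5]
opening: 0.0348
grasp_force: 0.0
t=12.92 n=-25.3 t=-304.1 tip=178.6 F [ 0.2  0.3 -0.5] open 0.0348
top [-64.7 -23.1] [ 71.6 103.5] 89.5
side [-64.1 -22.3] [ 73.6 104.4] 89.9
```

View pics/p5.png

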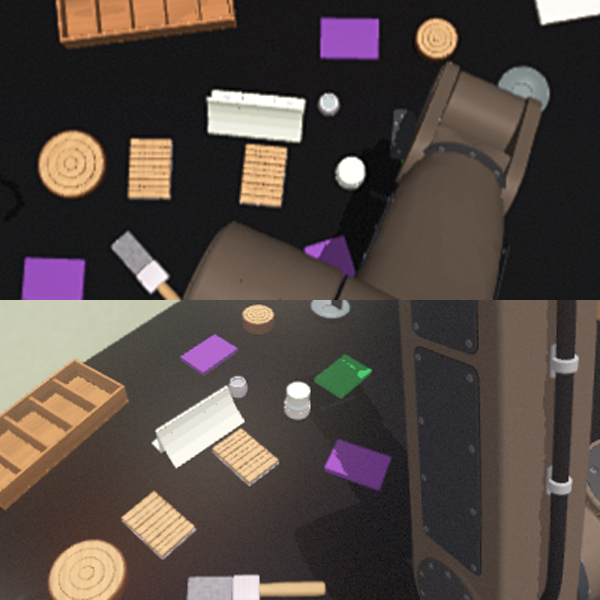

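The specimen lies flat and wood side up at (263,175) in the top crop, about 14 mm clear of the fence foot. Both views agree on size and position, and nothing else has moved.

```bash
python3 -c "
from plant import robot; print(robot.sign_off())"
```

```text
the job is handed in; nothing more can be done
None
```

The specimen was tipped up against the fence, pushed back over, and now lies flat, wood side up, in front of it; nothing else on the bench looks disturbed, and I handed the job in just after 12.9 s on the robot's clock.

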